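# Lock the battery cap of the kitchen scale with a screwdriver

### The arm

A 6-joint arm with a two-finger parallel gripper is mounted at the origin on a cart in front of the work surface, level with it; the furniture and walls round the work are solid. World frame = base frame: x ahead of the robot, y to its left, z up, the work surface at z = 0. Lengths are in m, angles in rad, forces in N, time in s.
With the tool pointing down it reaches from about 0.35 to 0.775 m from the base axis. Payload 5.5 kg.
Tool frame: the origin (TCP) lies at the very end of the fingers, on their centre line; the grasp point (between the pads) lies env.pinch_z behind it (env.pinch_z is the distance from the TCP to the grasp point, in m); z points along the fingers, y is the line along which they close (so a half turn about z gives the same grasp; the last joint's range is limited). The gripper opens to 85 mm and grips with 20 to 120 N. Pads are 22 mm wide; open, the fingers measure 114 mm over their backs; the gripper's body (76 mm by 85 mm) begins 54 mm behind the grasp point. The pads swing forward as they close: fully open they stand 13 mm farther back than shut.
Start: joints at [-1.357, 0.313, 0.046, 1.304, 0, 1.431], TCP at [0.199, -0.539, 0.231] pointing down, gripper open.
Joint ranges: [-2.76, 2.76], [-0.86, 1.69], [-1.03, 1.26], [-2.2, 2.34], [-1.47, 1.5], [-3.14, 3.14]. Speed limits (rad/s): [2.57, 2.57, 3.14, 3.14, 3.14, 3.14].

### API

Orientations are given as a unit quaternion [w, x, y, z].
In Python, from workcell import env, eyes gives the robot as it stands.
- The arm moves only by the shell command python3 -m jog 'ROWS' [FORCE]. ROWS is JSON, one flat list of numbers, 7 for each row, row after row: the shift along the world's x, y, z as a fraction of full scale, then the turn, a rotation vector about the world's x, y, z as a fraction of full scale, then the opening, from -1 (shut) to 1 (fully open), so that 0 is half open. A call has 1 to 12 rows; each row is the pose to reach, as a shift and turn from the pose commanded when the call began, turning the shorter way round; what a row does not reach only later rows make up. Full scale, the value 1, is 20 cm for a shift and pi rad for a turn. A row lasts 1/12 s, in which the tool goes at most 41.7 mm and 7.16 degrees, less where a joint would pass 70% of its speed; a pose out of reach is approached as far as the arm can. A call with a number of a shift or a turn outside -1 to 1 is refused whole. A call with a gripper value outside its range is refused whole. The fingers move at their own pace and stop on an object; FORCE is the grip in N (left out, the last holds). Time passes only in rows, so rows that repeat a pose let the fingers close. It gives the time, the measured TCP pose, the force, the opening and the grip force at its end, in the units of the state.
- env.get_state(): the state, without advancing time (a new reading comes with each control period).
- eyes.read_camera(name): name is "scene" or "top" or "wrist"; returns (picture, depth): 400x640x3 uint8, red, green, blue; 400x640 float32, m along the optical axis (not along the pixel's ray), 0 where there is no reading.
- eyes.calibration(name): a dict with "fx", "fy", "cx", "cy" (pixels), "R" (3x3) and "t" (3): a world point X has camera coordinates R X + t; the wrist camera has in their place "tool_from_camera" (4x4, takes a point from camera to tool coordinates, whose origin is the TCP and whose axes are the flange's). Camera axes: x right, y down, z forward; pixel columns grow to the right and rows downward; lengths in m; the calibration is good to about 2 mm. A picture is of the moment at which its call begins: read the wrist's pose just before it. calibration takes no time and is no camera call.
- env.hand_in(): hands the job in; it is judged then, once.
The state is a dict: "clock": time; "joint_pos": joint angles; "qvel": joint speeds; "tau": joint torques, N m; "tcp_pos": TCP position; "orientation": TCP orientation; "wrist_force": force on the tool from outside, world axes, zero at the start; "ft_torque": the same for the moment, N m; "finger_gap": finger opening in m; "grip_force": force on a finger pad.
Only numpy, scipy, OpenCV 4.12 (cv2) and the standard library are available. Lean on these libraries where they do the work, as an engineer would, in place of code of your own. Each camera call takes 0.05 s, during which the arm holds its last target. There are 200 camera calls.

### The job

The kitchen scale lies face down and its blue battery cap is still unlocked. Take the orange screwdriver with the wide flat blade from the wooden block, push its blade down into the cap's slot so that the cap gives a little, and keep it pushed in while you turn the cap clockwise to its stop. Then put the orange screwdriver back upright in the block, and leave the green one standing where it is.

Things in the scene. Friction and masses are not known exactly. Their poses are not given: they have to be found in the camera images.
- orange_driver_mid (a point): Orange screwdriver, loose, 150 mm long, upright in a hole of the block. Point: on its axis, 110 mm above the blade's lower edge. z up along the tool, x along the blade's width. Blade 24 mm wide (x), 4 mm thick; 10 mm shank; guard 58 mm across, its underside 60 mm above the blade's edge; square handle 26 x 26 mm, sides along x and y, from 68 to 147 mm above the blade's edge
- cap_slot (a point): Blue battery cap, 60 mm across, dark slot. Point: centre of the slot's floor, on the turning axis, 37 mm above the worktop; moves with the cap. x along the slot, z up. Slot: 12 mm wide, open-ended, between two round bars 40 mm long, 12 mm high, flared at the top. Pushed, the cap springs in up to 6 mm (1.2 N per mm); keep it 2 mm in or more while turning. Scale 170 x 210 mm, top 29 mm, fixed
- cap (a joint): Turn of the battery cap in rad, clockwise seen from above: starts at 0 to 0.2, stop (locked) at 0.9; stays where it is left (friction 0.04 N m). The blade has about 0.34 rad of play either way in the slot before it turns the cap
- block: Fixed wooden tool block, 90 (x) x 190 (y) x 75 mm high; origin at the centre of its underside. Two upright through holes 38 mm across at y = -55 and +55 mm, x = 0. A driver in a hole hangs with its guard on the block's top and its grip point 125 mm above the worktop
- green_driver_mid (a point): Green screwdriver, loose, in the block's other hole, to be left alone: thin pointed 6 mm shank (does not fit the slot), else the same shape, its top 165 mm above the worktop. Point: on its axis, 110 mm above its tip
Things that resemble listed ones, but are neither listed nor needed, are in the scene too. There is more than one size of the part that bears orange_driver_mid; the job needs the middle-sized.

How it is judged:
By the outcome, as a careful person would: the job done as asked, in the order asked, and still so for the second after the job is handed in, with the robot touching nothing.
It also fails if it takes over 58 s, if anything falls off the work surface, if the arm or the gripper's body presses on something with over 40 N, if the wrist force passes 120 N, or if a joint passes its speed limit or range.

## Working session

There is one attempt and no reset: what is moved stays moved. The work goes in short steps, Python scripts to look and compute and a shell command to move; the robot and the scene stay as the last step left them, time stands still between calls to the robot, and variables do not carry over. Pictures are saved under pics/ and viewed, at most 13 in all, crops included, and the job is handed in when it is done.

```bash
mkdir -p pics; ls
cat > h.py <<'E'
import numpy as np,cv2
from workcell import env,eyes
def world(name,d,u,v,c=None):
    c=c or eyes.calibration(name)
    p=np.array([(u-c['cx'])/c['fx']*d,(v-c['cy'])/c['fy']*d,d])
    return np.array(c['R']).T@(p-np.array(c['t']))
def snap(name,fn):
    rgb,d=eyes.read_camera(name); cv2.imwrite('pics/%s.png'%fn,rgb[:,:,::-1]); np.save('pics/%s.npy'%fn,d); return rgb,d
E
python3 - <<'E'
from h import *
for n in('top','scene'):snap(n,n+'1')
s=env.get_state();print(s,env.pinch_z)
print(eyes.calibration('top'),eyes.calibration('wrist'))
E
```

```text
pics
{'clock': 0.1, 'joint_pos': array([-1.35655370e+00,  3.13934137e-01,  4.51281416e-02,  1.30363576e+00,
       -1.54788581e-05,  1.43121486e+00]), 'qvel': array([ 9.56892427e-05, -1.05149865e-04,  2.24151331e-03,  1.05813014e-03,
       -1.01328750e-03,  1.33951083e-03]), 'tau': array([ 2.18031768e-03, -4.81722951e+01,  2.99245369e+01,  1.27310038e-02,
       -1.59753426e-04, -1.44307597e-05]), 'tcp_pos': array([ 0.19912945, -0.5389348 ,  0.23050758]), 'orientation': array([-8.21850083e-04,  9.84391502e-01,  1.75990607e-01, -3.84392237e-05]), 'wrist_force': array([ 0.40182438,  0.253145  , -0.65936462]), 'ft_torque': array([0.0240348 , 0.04972463, 0.01881575]), 'grip_force': 0.0, 'finger_gap': 0.08523605069157726} 0.0187
{'fx': 369.3361103571932, 'fy': 369.3361103571932, 'cx': 316.60524451053016, 'cy': 199.2476280644581, 'R': array([[ 0.14536376, -0.98936975, -0.00410873],
       [-0.96568775, -0.14097848, -0.21811061],
       [ 0.21521279,  0.03567313, -0.97591541]]), 't': array([-0.11094239,  0.54656786,  0.8243205 ])} {'fx': 304.0268364756091, 'fy': 304.0268364756091, 'cx': 315.8187466790952, 'cy': 195.68582377488534, 'tool_from_camera': array([[ 2.42211968e-04, -9.59080055e-01, -2.83134933e-01,
         7.13745163e-02],
       [ 9.99999862e-01,  3.64423880e-04, -3.78970335e-04,
        -1.26314465e-03],
       [ 4.66644020e-04, -2.83134802e-01,  9.59080010e-01,
        -1.43044076e-01],
       [ 0.00000000e+00,  0.00000000e+00,  0.00000000e+00,
         1.00000000e+00]])}
```

View pics/top1.png

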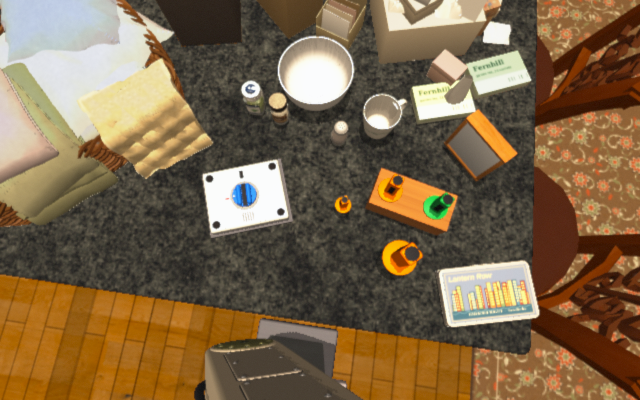

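View pics/scene1.png

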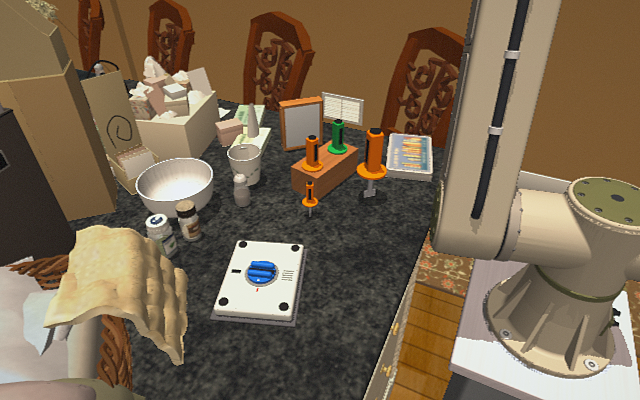

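Top view: the orange candidates are the small driver (343,204), the big one (403,257), and the one in the block (391,186). The block one is middle-sized, so I choose it. Green is at (439,205), the cap at (245,195). Next I'll take a close crop and measure.

Run:
```python
from h import *
im=cv2.imread('pics/top1.png');d=np.load('pics/top1.npy')
a=cv2.resize(im[155:245,360:470],None,fx=5,fy=5,interpolation=cv2.INTER_CUBIC)[:, :550]
b=cv2.resize(im[170:220,220:270],(450,450),interpolation=cv2.INTER_CUBIC)
cv2.imwrite('pics/c1.png',a);cv2.imwrite('pics/c2.png',b)
c=eyes.calibration('top');v,u=np.mgrid[0:400,0:640]
P=np.stack([(u-c['cx'])/c['fx']*d,(v-c['cy'])/c['fy']*d,d],-1)
W=(P-np.array(c['t']))@np.array(c['R'])
np.save('pics/W.npy',W)
def med(m):return m.sum(),np.round(np.median(W[m],0),4),np.round((W[m].min(0)+W[m].max(0))/2,4)
box=lambda u0,u1,v0,v1:(u>=u0)&(u<u1)&(v>=v0)&(v<v1)
Z=W[...,2]
b_=box(360,470,160,240)
m=b_&(abs(Z-.075)<.004);pts=W[m][:,:2].astype(np.float32)
print('block',m.sum(),cv2.minAreaRect(pts))
m=box(195,300,155,240)&(abs(Z-.029)<.004);print('scale',cv2.minAreaRect(W[m][:,:2].astype(np.float32)))
print('otop',med(box(375,410,165,205)&(Z>.155)&(Z<.18)));print('gtop',med(box(420,460,180,225)&(Z>.155)&(Z<.18)))
print('og',med(box(375,410,165,205)&(abs(Z-.083)<.004)))
hsv=cv2.cvtColor(im,cv2.COLOR_BGR2HSV)
m=box(220,270,170,220)&(hsv[...,0]>95)&(hsv[...,0]<125)&(hsv[...,1]>120);print('cap',med(m),np.percentile(Z[m],[5,50,95]))
for q in[(396,180),(441,201),(403,250),(245,195)]:print(q,W[q[1],q[0]])
```

```text
block 1963 ((0.5869547128677368, -0.2549268901348114), (0.19068101048469543, 0.09134700149297714), 77.18037414550781)
scale ((0.5477118492126465, 0.14953309297561646), (0.15361666679382324, 0.19426430761814117), 19.853191375732422)
otop (np.int64(144), array([ 0.5982, -0.1972,  0.1639]), array([ 0.5991, -0.1987,  0.1619]))
gtop (np.int64(150), array([ 0.5727, -0.3046,  0.1636]), array([ 0.5729, -0.3064,  0.1616]))
og (np.int64(249), array([ 0.5901, -0.1896,  0.0819]), array([ 0.6068, -0.2053,  0.0828]))
cap (np.int64(329), array([0.5477, 0.1448, 0.0453]), array([0.4712, 0.0574, 0.4779])) [0.03478069 0.04525912 0.04961196]
(396, 180) [ 0.59931085 -0.19518226  0.1660215 ]
(441, 201) [ 0.56818051 -0.29376678  0.16327567]
(403, 250) [ 0.45031514 -0.21680119  0.19926903]
(245, 195) [0.54695208 0.14650324 0.03760127]
```

View pics/c1.png

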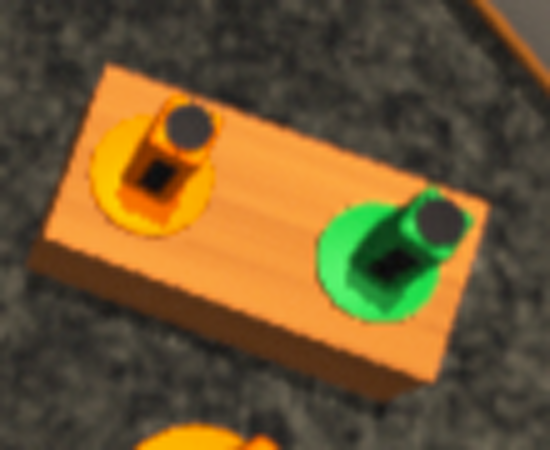

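View pics/c2.png

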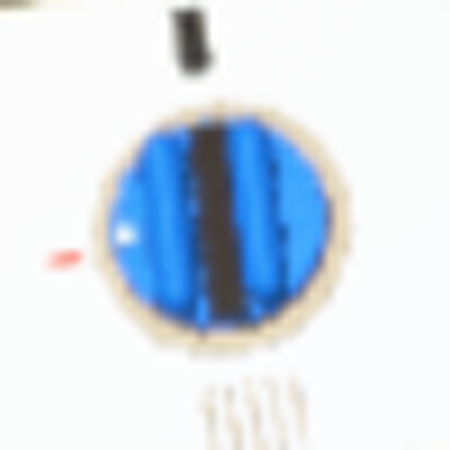

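The crops show the block driver's handle top at about (397,180) with the yellow-orange guard below it. The cap slot runs nearly along image-vertical, from crop (208,120) to (228,320), with the white mark on the left. Next I'll move over the driver and look with the wrist camera.

```bash
python3 -m jog '[0,0,0.2,0,0,0,1, 1,0.85,0.25,0,0,0,1, 1,0.85,0.25,0,0,0,1, 1,0.85,0.25,0,0,0,1, 1,0.85,0.25,0,0,0,1, 1,0.85,0.25,0,0,0,1, 1,0.85,0.25,0,0,0,1, 1,0.85,0.25,0,0,0,1]'; python3 -m jog '[1,0.85,0,0,0,0,1, 1,0.85,0,0,0,0,1, 1,0.85,0,0,0,0,1, 1,0.85,0,0,0,0,1, 1,0.85,0,0,0,0,1, 1,0.85,0,0,0,0,1, 1,0.85,0,0,0,0,1, 1,0.85,0,0,0,0,1, 1,0.85,0,0,0,0,1]'
cat >> h.py <<'E'
from scipy.spatial.transform import Rotation as Ro
def wrist(fn):
    s=env.get_state(); rgb,d=snap('wrist',fn); c=eyes.calibration('wrist')
    q=s['orientation'];R=Ro.from_quat(q,scalar_first=True).as_matrix();T=np.array(c['tool_from_camera'])
    v,u=np.mgrid[0:400,0:640]
    P=np.stack([(u-c['cx'])/c['fx']*d,(v-c['cy'])/c['fy']*d,d],-1)
    W=(P@T[:3,:3].T+T[:3,3])@R.T+s['tcp_pos']; W[d==0]=np.nan; np.save('pics/%sW.npy'%fn,W)
    return s,rgb,W
E
python3 - <<'E'
from h import *
s,rgb,W=wrist('w1');print(s['tcp_pos'],s['orientation'],s['joint_pos'])
E
```

```text
clock: 0.77
tcp_pos: [0.4023, -0.3656, 0.2814]
orientation: [-0.001, 0.984, 0.178, 0.001]
wrist_force: [-0.0, -1.2, 1.0]
finger_gap: 0.0854
grip_force: 0.0
clock: 1.52
tcp_pos: [0.5991, -0.1992, 0.2804]
orientation: [-0.0, 0.984, 0.177, -0.001]
wrist_force: [-1.5, -0.9, 0.2]
finger_gap: 0.0854
grip_force: 0.0
[ 0.59907982 -0.199193    0.28044243] [-1.52862852e-04  9.84262052e-01  1.76712750e-01 -8.91020872e-04] [-4.47676296e-01  4.25499655e-01  3.28489136e-01  1.47540960e+00
 -7.95258159e-04  2.33862559e+00]
```

View pics/w1.png

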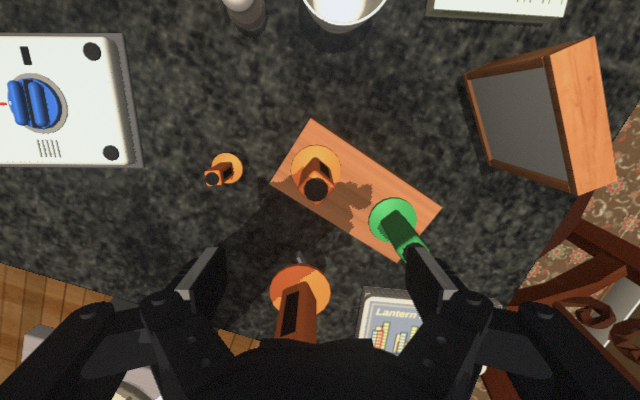

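The wrist view shows the orange handle top at (316,188), its guard at (316,170), and green at (395,225). The fingers are clear. I'll fit the handle yaw from depth.

Run:
```python
from h import *
W=np.load('pics/w1W.npy');im=cv2.imread('pics/w1.png');Z=W[...,2]
v,u=np.mgrid[0:400,0:640];b=(u>280)&(u<350)&(v>135)&(v<215)
m=b&(Z>.155)&(Z<.18);print('top',m.sum(),W[m].mean(0),cv2.minAreaRect(W[m][:,:2].astype(np.float32)))
m=b&(Z>.095)&(Z<.17);p=W[m][:,:2].astype(np.float32);print('handle',cv2.minAreaRect(p))
m=b&(abs(Z-.083)<.003);p=W[m][:,:2].astype(np.float32);print('guard',m.sum(),cv2.minEnclosingCircle(p))
m=(u>260)&(u<450)&(v>110)&(v<270)&(abs(Z-.075)<.003)&(im[...,2]>90);print('block',cv2.minAreaRect(W[m][:,:2].astype(np.float32)))
m=(u>360)&(u<420)&(v>190)&(v<250)&(abs(Z-.083)<.003);print('gguard',cv2.minEnclosingCircle(W[m][:,:2].astype(np.float32)))
# side-face normals
gx=np.gradient(W,axis=1);gy=np.gradient(W,axis=0);n=np.cross(gx,gy);n/=np.linalg.norm(n,axis=-1,keepdims=True)+1e-12
m=b&(Z>.1)&(Z<.15)&(abs(n[...,2])<.35);a=np.degrees(np.arctan2(n[m][:,1],n[m][:,0]))%180
print(m.sum(),np.histogram(a,18,(0,180))[0])
c=cv2.resize(im[130:215,275:360],(680,600)[::-1][:1]*2,interpolation=cv2.INTER_CUBIC);cv2.imwrite('pics/c3.png',c)
```

```text
top 802 [ 0.60078145 -0.1963541   0.16336243] ((0.5990681052207947, -0.19688688218593597), (0.025972766801714897, 0.026366479694843292), 69.08767700195312)
handle ((0.5993817448616028, -0.19689923524856567), (0.026200903579592705, 0.026949305087327957), 69.66887664794922)
guard 913 ((0.5994341373443604, -0.19679714739322662), 0.028776055201888084)
block ((0.5860592126846313, -0.25349974632263184), (0.19035743176937103, 0.09032794088125229), 76.99439239501953)
gguard ((0.5736179351806641, -0.30498602986335754), 0.028995301574468613)
290 [15  3  5  3 12  9 55 36  2  2  2  0  6  3 18 44 52 23]
```

View pics/c3.png

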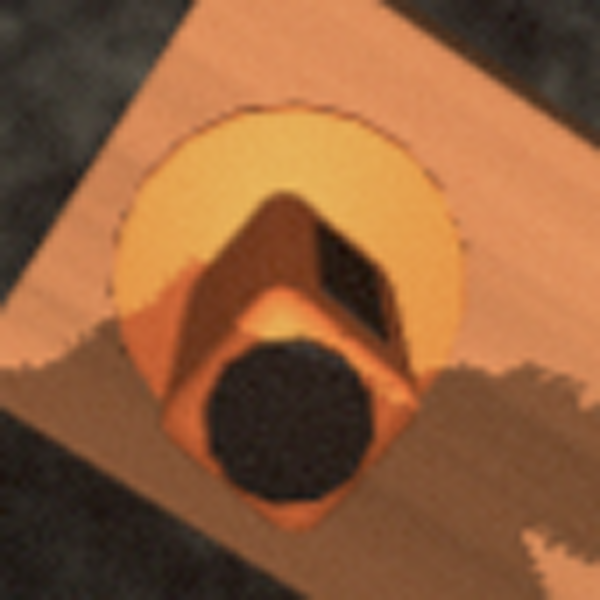

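Handle centre is (0.5993,-0.1969) with faces at 69.4°/-20.6°. I'll turn the tool +49°, closing across the block's short side, and descend.

```bash
python3 -m jog '[0,0.01,0,0,0,0.2725,1, 0,0.01,0,0,0,0.2725,1, 0,0.01,0,0,0,0.2725,1, 0,0.01,0,0,0,0.2725,1, 0,0.01,0,0,0,0.2725,1, 0,0.01,0,0,0,0.2725,1, 0,0.01,0,0,0,0.2725,1, 0,0.01,0,0,0,0.2725,1]'; python3 -m jog '[0,0,-0.2,0,0,0,0.6, 0,0,-0.4,0,0,0,0.6, 0,0,-0.55,0,0,0,0.6, 0,0,-0.65,0,0,0,0.6, 0,0,-0.75,0,0,0,0.6, 0,0,-0.82,0,0,0,0.6, 0,0,-0.87,0,0,0,0.6, 0,0,-0.87,0,0,0,0.6, 0,0,-0.87,0,0,0,0.6]'; python3 -c "
from h import *
s=env.get_state();print(s['tcp_pos'],s['orientation'],Ro.from_quat(s['orientation'],scalar_first=True).as_matrix())"
```

```text
clock: 2.23
tcp_pos: [0.5977, -0.1994, 0.2817]
orientation: [0.0, 0.823, 0.569, -0.0]
wrist_force: [0.4, 0.1, 0.1]
finger_gap: 0.0855
grip_force: 0.0
clock: 2.98
tcp_pos: [0.5986, -0.1981, 0.1075]
orientation: [-0.0, 0.823, 0.568, -0.0]
wrist_force: [0.3, -1.0, 0.4]
finger_gap: 0.0683
grip_force: 0.0
[ 0.59860863 -0.1981384   0.10745419] [-1.60800320e-04  8.23255667e-01  5.67670727e-01 -1.66222580e-04] [[ 3.55499837e-01  9.34676232e-01 -4.56250631e-04]
 [ 9.34676338e-01 -3.55499840e-01  7.60401636e-05]
 [-9.11240930e-05 -4.53478935e-04 -9.99999893e-01]]
```

```bash
python3 -m jog '[0,0,0,0,0,0,-1, 0,0,0,0,0,0,-1, 0,0,0,0,0,0,-1, 0,0,0,0,0,0,-1, 0,0,0,0,0,0,-1, 0,0,0,0,0,0,-1, 0,0,0,0,0,0,-1, 0,0,0,0,0,0,-1]' 80;  python3 -m jog '[0,0,0.1,0,0,0,-1, 0,0,0.2,0,0,0,-1, 0,0,0.4,0,0,0,-1, 0,0,0.6,0,0,0,-1, 0,0,0.75,0,0,0,-1, 0,0,0.75,0,0,0,-1, 0,0,0.75,0,0,0,-1]'
python3 - <<'E'
from h import *
s,rgb,W=wrist('w2');print(s['tcp_pos'])
rgb,d=snap('scene','s2');cv2.imwrite('pics/s2c.png',cv2.resize(rgb[50:200,240:420,::-1],None,fx=4,fy=4,interpolation=cv2.INTER_CUBIC))
E
```

```text
clock: 3.65
tcp_pos: [0.6, -0.1977, 0.1086]
orientation: [0.001, 0.823, 0.569, 0.001]
wrist_force: [-1.0, 0.1, 5.8]
finger_gap: 0.0248
grip_force: 79.1
clock: 4.23
tcp_pos: [0.6002, -0.1978, 0.2594]
orientation: [0.002, 0.822, 0.569, 0.001]
wrist_force: [0.1, 0.8, -2.1]
finger_gap: 0.025
grip_force: 78.8
[ 0.6002466  -0.19779353  0.25941648]
```

View pics/s2c.png

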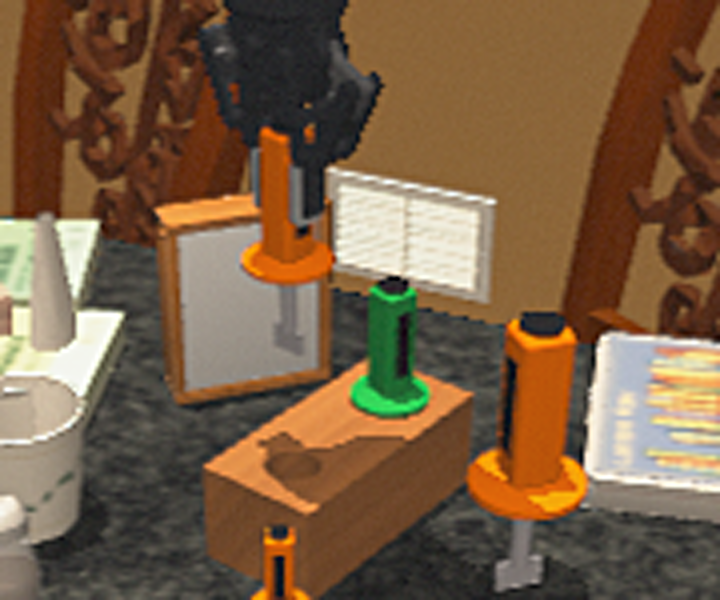

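The driver is lifted. The blade is at scene crop (288,342), green still stands, and the empty hole is at crop (293,462). I'll fit the blade direction from depth.

Run:
```python
from h import *
c=eyes.calibration('scene');R=np.array(c['R']);t=np.array(c['t']);d=np.load('pics/s2.npy')
v,u=np.mgrid[0:400,0:640];P=np.stack([(u-c['cx'])/c['fx']*d,(v-c['cy'])/c['fy']*d,d],-1);W=(P-t)@R
print('cam pos',-R.T@t)
g=np.array([.6002,-.1978])
m=(np.linalg.norm(W[...,:2]-g,axis=-1)<.04)&(d>0)
for lo,hi in((.15,.17),(.17,.19),(.195,.215)):
    k=m&(W[...,2]>lo)&(W[...,2]<hi);p=W[k]
    print(lo,k.sum(),p.mean(0) if k.sum() else 0, u[k].min() if k.sum() else 0,u[k].max() if k.sum() else 0)
    if k.sum()>4:
        q=p[:,:2]-p[:,:2].mean(0);U,S,V=np.linalg.svd(q);print(S/len(q)**.5,np.degrees(np.arctan2(V[0,1],V[0,0])))
# predicted projected width for candidate yaws, at blade centre z=.167
for a in(69.4,-20.6):
    e=np.r_[np.cos(np.radians(a)),np.sin(np.radians(a)),0]*.012
    px=[(lambda q:(c['fx']*q[0]/q[2]+c['cx'],c['fy']*q[1]/q[2]+c['cy']))(R@(np.r_[g,.165]+s*e)+t) for s in(-1,1)];print(a,np.round(px,1))
# slot from W top: cap centre + slot dir
W0=np.load('pics/W.npy');im=cv2.imread('pics/top1.png');h=cv2.cvtColor(im,cv2.COLOR_BGR2HSV)
b=(u>=225)&(u<267)&(v>=175)&(v<215)
blue=b&(h[...,0]>95)&(h[...,0]<125)&(h[...,1]>120);C=np.nanmedian(W0[blue],0)
p=W0[blue][:,:2].astype(np.float32);print('cap',cv2.minEnclosingCircle(p))
k=b&(h[...,2]<100)&(np.linalg.norm(W0[...,:2]-C[:2],axis=-1)<.03);p=W0[k][:,:2];print('slot',k.sum(),p.mean(0),W0[k][:,2].mean());V=np.linalg.svd(p-p.mean(0))[2];print(np.degrees(np.arctan2(V[0,1],V[0,0])))
```

```text
cam pos [0.19317087 0.62111683 0.68446802]
0.15 17 [ 0.60050188 -0.19596775  0.16669272] 308 315
[0.00744281 0.00099377] 165.30780061497086
0.17 43 [ 0.59960633 -0.19517721  0.17843269] 308 315
[0.00648981 0.0019512 ] 166.12126302686343
0.195 20 [ 0.59882189 -0.19353347  0.2030884 ] 310 313
[0.00278856 0.00168734] -158.77347135309859
69.4 [[315.3 135. ]
 [308.4 138.2]]
-20.6 [[315.1 138.3]
 [308.7 134.9]]
cap ((0.4635660946369171, 0.055948395282030106), 0.15291903913021088)
slot 70 [0.54848395 0.15011906] 0.03733078823798965
-162.89402599549234
```

Blade width lies along about -20° (the tool's y axis), and the slot is at about 17°. I'll move short of the cap, turning +37.6°, for a close look.

```bash
python3 -m jog '[-0.1,0.15,0,0,0,0.04,-1, -0.1,0.3,0,0,0,0.08,-1, -0.1,0.5,0,0,0,0.12,-1, -0.1,0.7,0,0,0,0.16,-1, -0.1,0.85,0,0,0,0.209,-1, -0.1,1,0,0,0,0.209,-1, -0.1,1,0,0,0,0.209,-1]'; python3 -m jog '[-0.08,0.15,0,0,0,0,-1, -0.08,0.3,0,0,0,0,-1, -0.08,0.45,-0.1,0,0,0,-1, -0.08,0.49,-0.2,0,0,0,-1, -0.08,0.49,-0.3,0,0,0,-1, -0.08,0.49,-0.3,0,0,0,-1, -0.08,0.49,-0.3,0,0,0,-1]';python3 - <<'E'
from h import *
s,rgb,W=wrist('w3');print(s['tcp_pos'],Ro.from_quat(s['orientation'],scalar_first=True).as_matrix(),s['joint_pos'])
E
```

```text
clock: 4.92
tcp_pos: [0.5773, 0.0078, 0.255]
orientation: [-0.003, 0.592, 0.806, -0.0]
wrist_force: [-0.4, -1.1, -1.2]
finger_gap: 0.0251
grip_force: 79.2
clock: 5.5
tcp_pos: [0.5612, 0.1004, 0.1948]
orientation: [-0.002, 0.595, 0.804, -0.002]
wrist_force: [0.8, 0.6, 0.4]
finger_gap: 0.0253
grip_force: 79.2
[0.56122    0.10037628 0.19477764] [[-2.91240046e-01  9.56631710e-01 -5.91672439e-03]
 [ 9.56649048e-01  2.91242942e-01 -3.85189352e-04]
 [ 1.35471987e-03 -5.77241131e-03 -9.99982422e-01]] [ 3.62884184e-02  3.21215520e-01 -3.25570914e-02  1.22295055e+00
 -1.70274312e-04  1.31155824e+00]
```

View pics/w3.png

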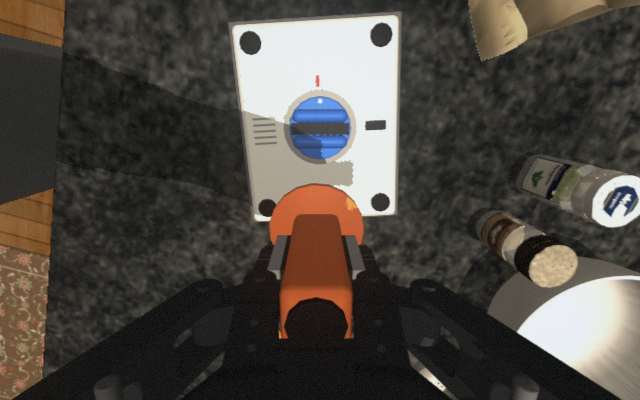

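The wrist view shows the slot near-horizontal at (320,128), spanning u≈295–348, with the white mark at (320,100). The guard is at (316,225), and blade and slot look nearly parallel. I'll measure both.

```bash
cat > m.py <<'E'
from h import *
def meas(fn):
    W=np.load('pics/%sW.npy'%fn);im=cv2.imread('pics/%s.png'%fn);h=cv2.cvtColor(im,cv2.COLOR_BGR2HSV);Z=W[...,2]
    v,u=np.mgrid[0:400,0:640];b=(u>270)&(u<370)&(v>80)&(v<180)
    yw=lambda p:np.degrees(np.arctan2(*np.linalg.svd(p-p.mean(0))[2][0][::-1]))
    blue=b&(h[...,0]>95)&(h[...,0]<125)&(h[...,1]>120)
    k=np.where(blue.any())
    C=np.median(W[blue],0)[:2]
    cir=cv2.minEnclosingCircle(W[blue&(np.linalg.norm(W[...,:2]-C,axis=-1)<.035)][:,:2].astype(np.float32));print('cap',cir)
    C=np.array(cir[0]);r=np.linalg.norm(W[...,:2]-C,axis=-1)
    top=b&(r<.03)&(Z>.0445);p=W[top][:,:2];print('bars',top.sum(),p.mean(0),np.percentile(Z[top],[50,98]))
    fl=b&(r<.022)&(Z<.0395)&(h[...,1]<140);p=W[fl][:,:2];print('floor',fl.sum(),p.mean(0),yw(p),np.median(Z[fl]))
    # slot centre line: mean perpendicular
    return W,im,h
if __name__=='__main__':
    W,im,h=meas('w3')
    v,u=np.mgrid[0:400,0:640];Z=W[...,2]
    g=(u>265)&(u<368)&(v>180)&(v<262)&(h[...,0]<20)&(h[...,1]>150)
    zt=np.nanpercentile(Z[g],50);print('z guard',zt)
    for lo,hi in((zt-.004,zt+.004),):
        p=W[g&(Z>lo)&(Z<hi)];print('guard',cv2.minEnclosingCircle(p[:,:2].astype(np.float32)))
        A=np.c_[p[:,:2]-p[:,:2].mean(0),np.ones(len(p))];print('plane',np.linalg.lstsq(A,p[:,2],rcond=None)[0])
E
python3 m.py
```

```text
Traceback (most recent call last):
  File "m.py", line 16, in <module>
    W,im,h=meas('w3')
           ~~~~^^^^^^
  File "m.py", line 7, in meas
    k=np.where(blue.any())
ValueError: Calling nonzero on 0d arrays is not allowed. Use np.atleast_1d(scalar).nonzero() instead. If the context of this error is of the form `arr[nonzero(cond)]`, just use `arr[cond]`.
```

```bash
sed -i '/k=np.where/d' m.py; python3 m.py
```

```text
cap ((0.0, 0.0), 0.0)m.py:10: RuntimeWarning: Mean of empty slice.
  top=b&(r<.03)&(Z>.0445);p=W[top][:,:2];print('bars',top.sum(),p.mean(0),np.percentile(Z[top],[50,98]))
  ret = um.true_divide(
Traceback (most recent call last):
  File "m.py", line 15, in <module>
    W,im,h=meas('w3')
           ~~~~^^^^^^
  File "m.py", line 10, in meas
    top=b&(r<.03)&(Z>.0445);p=W[top][:,:2];print('bars',top.sum(),p.mean(0),np.percentile(Z[top],[50,98]))
                                                                            ~~~~~~~~~~~~~^^^^^^^^^^^^^^^^
IndexError: index -1 is out of bounds for axis 0 with size 0
```

```bash
sed -i 's/np.median/np.nanmedian/g; s/np.percentile/np.nanpercentile/' m.py; python3 m.py
```

```text
cap ((0.5479059815406799, 0.15107057988643646), 0.02984699420630932)
bars 1272 [0.54702672 0.1521649 ] [0.04798447 0.04999245]
floor 573 [0.54810106 0.15139249] 18.664235367736648 0.03750046219462766
z guard 0.16955768130364246
guard ((0.5599772334098816, 0.10140226036310196), 0.02875484526157379)
plane [ 0.00279271 -0.0210219   0.16804073]
```

```bash
python3 -m jog '[-0.06,0.2535,0,0,0,0.01,-1, -0.06,0.2535,0,0,0,0.01,-1, -0.06,0.2535,-0.1,0,0,0.01,-1, -0.06,0.2535,-0.2,0,0,0.01,-1, -0.06,0.2535,-0.2,0,0,0.01,-1, -0.06,0.2535,-0.2,0,0,0.01,-1]'
python3 - <<'E'
from h import *
s,rgb,W=wrist('w4');print(s['tcp_pos'],s['wrist_force'])
rgb,d=snap('scene','s4');cv2.imwrite('pics/s4c.png',cv2.resize(rgb[190:320,200:330,::-1],(600,600),interpolation=cv2.INTER_CUBIC))
E
```

```text
clock: 6.05
tcp_pos: [0.5509, 0.1508, 0.1575]
orientation: [-0.0, 0.583, 0.813, -0.0]
wrist_force: [-0.1, -0.4, -0.6]
finger_gap: 0.0254
grip_force: 79.2
[0.55088697 0.1508315  0.15754644] [-0.12182931 -0.41694714 -0.55194144]
```

View pics/s4c.png

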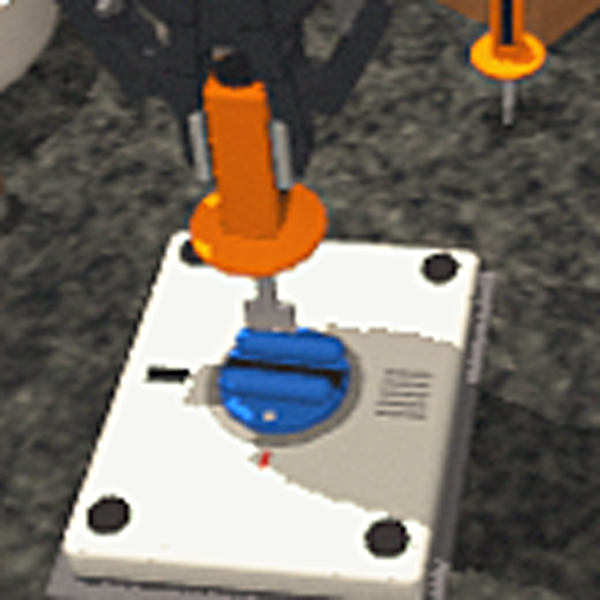

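The blade edge is at crop (270,328), above the back bar, and the slot centre is at crop (285,375). I'll measure both in the same camera.

```bash
cat > k.py <<'E'
import sys
from h import *
fn=sys.argv[1]
c=eyes.calibration('scene');R=np.array(c['R']);t=np.array(c['t']);d=np.load('pics/%s.npy'%fn);im=cv2.imread('pics/%s.png'%fn);h=cv2.cvtColor(im,cv2.COLOR_BGR2HSV)
v,u=np.mgrid[0:400,0:640];P=np.stack([(u-c['cx'])/c['fx']*d,(v-c['cy'])/c['fy']*d,d],-1);W=(P-t)@R
m=(u>225)&(u<300)&(v>225)&(v<295)
b=m&(h[...,0]>95)&(h[...,0]<125)&(h[...,1]>120);C=np.median(W[b],0);b&=np.linalg.norm(W-C,axis=-1)<.04
print('cap scene',cv2.minEnclosingCircle(W[b][:,:2].astype(np.float32)))
g=m&(W[...,2]>.054)&(W[...,2]<.1)&(h[...,1]<80);p=W[g];print('blade',g.sum())
for lo in np.arange(.055,.1,.008):
    q=p[(p[:,2]>lo)&(p[:,2]<lo+.008)]
    if len(q)>2:print(np.round(lo,3),len(q),q.mean(0),np.ptp(q,0), np.degrees(np.arctan2(*np.linalg.svd(q[:,:2]-q[:,:2].mean(0))[2][0][::-1])))
E
python3 k.py s4
python3 - <<'E'
from h import *
W=np.load('pics/w4W.npy');im=cv2.imread('pics/w4.png');h=cv2.cvtColor(im,cv2.COLOR_BGR2HSV);Z=W[...,2];v,u=np.mgrid[0:400,0:640]
g=(u>265)&(u<368)&(v>180)&(v<262)&(h[...,0]<20)&(h[...,1]>150);zt=np.nanmedian(Z[g])
p=W[g&(abs(Z-zt)<.004)];print(zt,'guard',cv2.minEnclosingCircle(p[:,:2].astype(np.float32)))
E
```

```text
cap scene ((0.5483955144882202, 0.1509515345096588), 0.03081946074962616)
blade 102
0.063 23 [0.55353121 0.15277677 0.0681225 ] [0.02213679 0.0078944  0.00575936] -160.99312323715023
0.071 30 [0.55235955 0.15233026 0.0745611 ] [0.02193856 0.00895593 0.00793179] -159.12147949910837
0.079 26 [0.55136971 0.15270015 0.08194454] [0.02237922 0.01009759 0.00718904] 24.437765030738447
0.087 15 [0.55104013 0.15408122 0.09145447] [0.00721849 0.0068748  0.00774872] 34.52697883042268
0.095 8 [0.55035884 0.15362187 0.09772963] [0.00443984 0.00784058 0.00441163] -121.72202724547022
0.1323172690645784 guard ((0.5501160621643066, 0.15242186188697815), 0.02864525094628334)
```

Blade is offset about +5 mm in x, mostly along the slot. I'll correct that and go down in steps, watching the force.

```bash
python3 -m jog '[-0.025,0,0,0,0,0,-1, -0.025,0,-0.05,0,0,0,-1, -0.025,0,-0.08,0,0,0,-1, -0.025,0,-0.1,0,0,0,-1, -0.025,0,-0.115,0,0,0,-1, -0.025,0,-0.115,0,0,0,-1]'; python3 -m jog '[0,0,-0.01,0,0,0,-1, 0,0,-0.02,0,0,0,-1, 0,0,-0.03,0,0,0,-1, 0,0,-0.03,0,0,0,-1, 0,0,-0.03,0,0,0,-1]'
```

```text
clock: 6.65
tcp_pos: [0.5456, 0.1512, 0.1332]
orientation: [-0.001, 0.583, 0.813, -0.001]
wrist_force: [-0.1, -0.8, -0.8]
finger_gap: 0.0255
grip_force: 79.2
clock: 7.07
tcp_pos: [0.5465, 0.1513, 0.1286]
orientation: [0.0, 0.583, 0.813, 0.0]
wrist_force: [0.3, -0.2, 0.1]
finger_gap: 0.0253
grip_force: 79.5
```

```bash
python3 -m jog '[0,0,-0.01,0,0,0,-1, 0,0,-0.01,0,0,0,-1, 0,0,-0.01,0,0,0,-1]'; python3 -m jog '[0,0,-0.01,0,0,0,-1, 0,0,-0.01,0,0,0,-1, 0,0,-0.01,0,0,0,-1]'
```

```text
clock: 7.32
tcp_pos: [0.5465, 0.1513, 0.1267]
orientation: [0.0, 0.583, 0.813, 0.0]
wrist_force: [-0.4, 0.1, 3.6]
finger_gap: 0.0253
grip_force: 79.8
clock: 7.57
tcp_pos: [0.5465, 0.1513, 0.1247]
orientation: [0.0, 0.583, 0.813, 0.0]
wrist_force: [-1.5, 0.3, 5.6]
finger_gap: 0.0251
grip_force: 80.1
```

The cap is about 4.5 mm in. Now I'll turn it clockwise.

```bash
python3 -m jog '[0,0,0,0,0,-0.03,-1, 0,0,0,0,0,-0.06,-1, 0,0,0,0,0,-0.09,-1, 0,0,0,0,0,-0.12,-1, 0,0,0,0,0,-0.15,-1, 0,0,0,0,0,-0.18,-1, 0,0,0,0,0,-0.2,-1, 0,0,0,0,0,-0.2,-1]';python3 -c "
from h import *;s=env.get_state();print(s['ft_torque'])"; python3 -m jog '[0,0,0,0,0,-0.02,-1, 0,0,0,0,0,-0.04,-1, 0,0,0,0,0,-0.06,-1, 0,0,0,0,0,-0.08,-1, 0,0,0,0,0,-0.1,-1, 0,0,0,0,0,-0.12,-1, 0,0,0,0,0,-0.12,-1]';python3 -c "
from h import *;s=env.get_state();print(s['ft_torque'],s['joint_pos'])"
```

```text
clock: 8.23
tcp_pos: [0.5469, 0.1511, 0.1249]
orientation: [0.001, 0.806, 0.592, 0.001]
wrist_force: [0.3, 0.1, 4.2]
finger_gap: 0.0252
grip_force: 80.0
[-0.15873567  0.06234091 -0.02058401]
clock: 8.82
tcp_pos: [0.5471, 0.1515, 0.125]
orientation: [0.0, 0.903, 0.43, 0.001]
wrist_force: [-0.1, -0.2, 5.1]
finger_gap: 0.0252
grip_force: 80.0
[ 0.08767275 -0.01943029 -0.02183008] [ 1.28627103e-01  3.49970246e-01 -1.68262112e-01  1.05038522e+00
  1.70265382e-04  2.38020632e+00]
```

```bash
python3 -m jog '[0,0,0,0,0,-0.015,-1, 0,0,0,0,0,-0.03,-1, 0,0,0,0,0,-0.045,-1, 0,0,0,0,0,-0.045,-1]';python3 -c "
from h import *;s=env.get_state();print(s['ft_torque'])"; python3 -m jog '[0,0,0,0,0,-0.015,-1, 0,0,0,0,0,-0.03,-1, 0,0,0,0,0,-0.04,-1, 0,0,0,0,0,-0.04,-1]';python3 -c "
from h import *
s=env.get_state();print(s['ft_torque']);rgb,d=snap('scene','s5');cv2.imwrite('pics/s5c.png',cv2.resize(rgb[190:320,200:330,::-1],(600,600),interpolation=cv2.INTER_CUBIC))"
```

```text
clock: 9.15
tcp_pos: [0.5472, 0.1516, 0.125]
orientation: [0.0, 0.931, 0.366, 0.001]
wrist_force: [-0.8, 0.0, 4.4]
finger_gap: 0.0249
grip_force: 80.0
[ 0.17816296 -0.09697616 -0.00252211]
clock: 9.48
tcp_pos: [0.5473, 0.1516, 0.1251]
orientation: [0.0, 0.952, 0.307, 0.001]
wrist_force: [1.2, 0.3, 5.0]
finger_gap: 0.0249
grip_force: 80.0
[ 0.30924047 -0.31681199  0.02835639]
```

View pics/s5c.png

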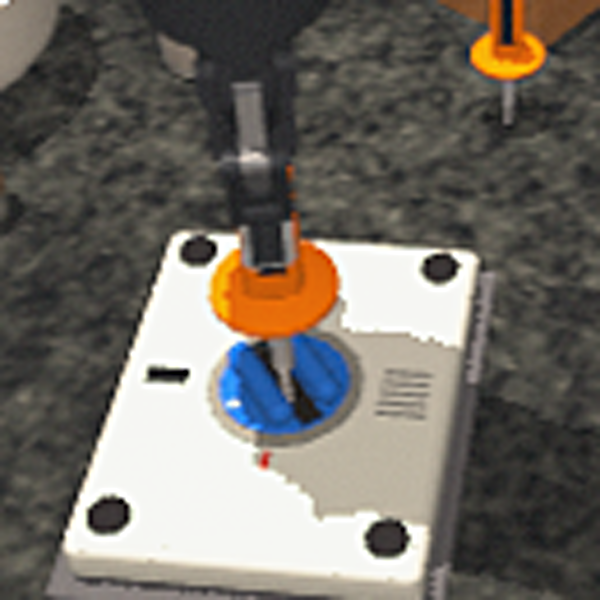

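The cap has turned: its white mark is at crop (232,403), on its way to the black index at (168,375). I'll check its angle and continue to the stop.

```bash
python3 -m jog '[0,0,0,0,0,-0.015,-1, 0,0,0,0,0,-0.03,-1, 0,0,0,0,0,-0.04,-1, 0,0,0,0,0,-0.04,-1, 0,0,0,0,0,-0.04,-1]';cat > a.py <<'E'
from h import *
s=env.get_state();print(s['ft_torque'],s['joint_pos'][5])
c=eyes.calibration('scene');R=np.array(c['R']);t=np.array(c['t'])
v,u=np.mgrid[0:400,0:640]
import sys
for fn in ('scene1','s4','s5','now'):
    if fn=='now': snap('scene','now')
    im=cv2.imread('pics/%s.png'%fn);h=cv2.cvtColor(im,cv2.COLOR_BGR2HSV)
    # rays onto plane z
    r=np.stack([(u-c['cx'])/c['fx'],(v-c['cy'])/c['fy'],np.ones_like(u)*1.],-1)@R;o=-R.T@t
    X=o+r*((.040-o[2])/r[...,2])[...,None];D=X[...,:2]-[.5482,.1511];rr=np.linalg.norm(D,axis=-1);an=np.degrees(np.arctan2(D[...,1],D[...,0]))
    m=(rr>.018)&(rr<.026)&(h[...,1]<110)&(h[...,2]>190)
    print(fn,m.sum(),np.round(np.c_[an[m],rr[m]*1e3,h[m][:,1]],0).tolist()[:8])
X=o+r*((.029-o[2])/r[...,2])[...,None];D=X[...,:2]-[.5482,.1511];rr=np.linalg.norm(D,axis=-1);an=np.degrees(np.arctan2(D[...,1],D[...,0]))
im=cv2.imread('pics/scene1.png');h=cv2.cvtColor(im,cv2.COLOR_BGR2HSV)
m=(rr>.036)&(rr<.06)&(h[...,2]<70)&(u<270);print('black',an[m].mean(),m.sum());m=(rr>.03)&(rr<.06)&(h[...,1]>130)&((h[...,0]<10)|(h[...,0]>170));print('red',an[m].mean(),m.sum())
E
python3 a.py
```

```text
clock: 9.95
tcp_pos: [0.5473, 0.1516, 0.125]
orientation: [0.0, 0.969, 0.248, 0.001]
wrist_force: [1.2, 1.2, 5.3]
finger_gap: 0.0253
grip_force: 80.0
[ 0.20254628 -0.37319297  0.31552919] 2.7685919404745647
scene1 2 [[102.0, 25.0, 75.0], [107.0, 25.0, 31.0]]
s4 0 []
s5 2 [[-22.0, 26.0, 60.0], [-26.0, 24.0, 88.0]]
now 3 [[-22.0, 26.0, 53.0], [-26.0, 24.0, 109.0], [-15.0, 25.0, 83.0]]
black 17.442675601427556 14
red 108.80392360631943 3
```

z-torque jumped to 0.32 N·m, so the cap is on its stop. I'll back off inside the play, lift, and check.

```bash
python3 -m jog '[0,0,0,0,0,0.04,-1, 0,0,0,0,0,0.08,-1, 0,0,0,0,0,0.1,-1, 0,0,0,0,0,0.1,-1, 0,0,0.06,0,0,0.1,-1, 0,0,0.15,0,0,0.1,-1, 0,0,0.3,0,0,0.1,-1, 0,0,0.45,0,0,0.1,-1, 0,0,0.45,0,0,0.1,-1, 0,0,0.45,0,0,0.1,-1]'
python3 - <<'E'
from h import *
rgb,d=snap('scene','s6');s,rgb2,W=wrist('w6');print(s['tcp_pos'],s['ft_torque'])
a=cv2.resize(rgb[190:320,200:330,::-1],(400,400),interpolation=cv2.INTER_CUBIC);b=cv2.resize(rgb2[:,120:520,::-1],(400,400))
cv2.imwrite('pics/j6.png',np.hstack([a,b]))
E
```

```text
clock: 10.83
tcp_pos: [0.547, 0.1513, 0.2154]
orientation: [0.0, 0.918, 0.396, 0.001]
wrist_force: [-0.1, 1.4, -1.9]
finger_gap: 0.0254
grip_force: 79.3
[0.54602891 0.15118872 0.21380724] [-0.00541224 -0.03794266 -0.02752632]
```

View pics/j6.png

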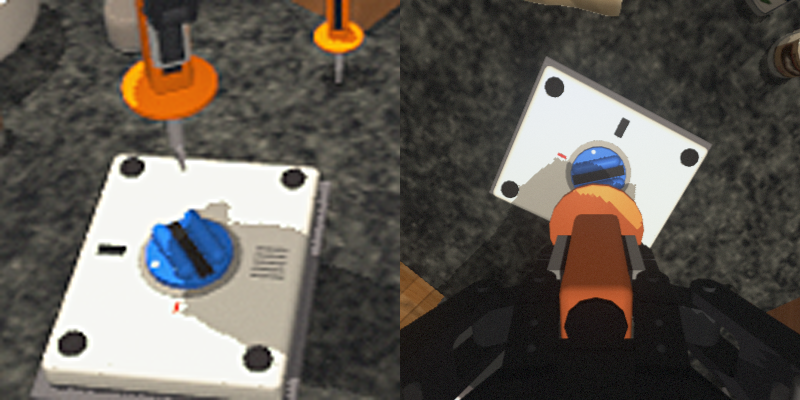

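The white mark sits at about (152,265) in the left half. It turned roughly 45–50° and is now between red and black. The driver leans a little in the grip. I'll measure slot yaw and tilt.

```bash
cat > t.py <<'E'
import sys
from h import *
fn=sys.argv[1];W=np.load('pics/%sW.npy'%fn);im=cv2.imread('pics/%s.png'%fn);h=cv2.cvtColor(im,cv2.COLOR_BGR2HSV);Z=W[...,2];v,u=np.mgrid[0:400,0:640]
r=np.linalg.norm(W[...,:2]-[.5482,.1511],axis=-1)
fl=(r<.022)&(Z<.0395)&(Z>.03)&(h[...,1]<140)&(h[...,2]<100);p=W[fl][:,:2]
if len(p)>9:print('slot',fl.sum(),p.mean(0),np.degrees(np.arctan2(*np.linalg.svd(p-p.mean(0))[2][0][::-1])),np.median(Z[fl]))
w=(r<.028)&(r>.015)&(Z<.05)&(h[...,1]<90)&(h[...,2]>200);q=W[w];print('dot',[(round(float(np.degrees(np.arctan2(y-.1511,x-.5482)))),round(float(z),3)) for x,y,z in q][:8])
g=(u>265)&(u<368)&(v>180)&(v<262)&(h[...,0]<20)&(h[...,1]>130);zt=np.nanmedian(Z[g]);p=W[g&(abs(Z-zt)<.005)]
print('guard',zt,cv2.minEnclosingCircle(p[:,:2].astype(np.float32)),np.linalg.lstsq(np.c_[p[:,:2]-p[:,:2].mean(0),np.ones(len(p))],p[:,2],rcond=None)[0])
s=(u>280)&(u<350)&(v>210)&(v<330)&(Z>zt+.012)&(h[...,1]>100)
c=eyes.calibration('scene')
E
python3 t.py w3;python3 t.py w6
python3 - <<'E'
from h import *
c=eyes.calibration('scene');R=np.array(c['R']);t=np.array(c['t']);d=np.load('pics/s6.npy')
v,u=np.mgrid[0:400,0:640];W=(np.stack([(u-c['cx'])/c['fx']*d,(v-c['cy'])/c['fy']*d,d],-1)-t)@R
s=env.get_state();print(s['tcp_pos'],Ro.from_quat(s['orientation'],scalar_first=True).as_matrix()[:,1])
m=(np.linalg.norm(W[...,:2]-s['tcp_pos'][:2],axis=-1)<.03)&(d>0)
for lo in np.arange(.105,.23,.012):
    k=m&(W[...,2]>lo)&(W[...,2]<lo+.012)
    if k.sum():print(round(lo,3),k.sum(),W[k].mean(0).round(4),np.ptp(W[k],0).round(3))
E
```

```text
slot 496 [0.54784985 0.15168828] 17.774792188101166 0.037594432010716494
dot [(111, 0.036), (109, 0.037), (107, 0.037), (105, 0.038), (113, 0.039), (111, 0.038), (109, 0.038), (107, 0.038)]
guard 0.16952747598625903 ((0.5600370168685913, 0.10148140788078308), 0.028768522664904594) [ 0.00366809 -0.02405377  0.16806599]
slot 387 [0.54787154 0.15098406] 148.50560386888486 0.037466299796144215
dot [(62, 0.038), (60, 0.038), (58, 0.038), (65, 0.037), (62, 0.04), (60, 0.038), (58, 0.038), (56, 0.036)]
guard 0.188572676673548 ((0.5450001358985901, 0.15224088728427887), 0.02878417819738388) [-0.01743049 -0.02112782  0.18708562]
[0.54542295 0.15109214 0.21291397] [ 0.72736124 -0.68625357 -0.00128921]
0.117 8 [0.544  0.1568 0.1255] [0.013 0.01  0.005]
0.129 23 [0.5435 0.1563 0.1356] [0.012 0.012 0.01 ]
0.141 23 [0.5462 0.154  0.1461] [0.009 0.008 0.011]
0.153 16 [0.5459 0.155  0.1565] [0.008 0.005 0.008]
0.177 287 [0.5405 0.1597 0.1869] [0.056 0.057 0.008]
0.189 121 [0.5433 0.1605 0.1929] [0.043 0.04  0.012]
0.201 69 [0.5417 0.1611 0.2064] [0.03  0.018 0.012]
0.213 50 [0.5401 0.1646 0.22  ] [0.036 0.025 0.011]
0.225 78 [0.5363 0.1671 0.2312] [0.039 0.02  0.012]
```

The slot turned 49.3° (17.8° → -31.5°), and the white mark did not move during the last 7° of forced turning, so the cap is on its stop. Now I'll take the driver back to the block.

```bash
python3 -m jog '[0,0,0.1,0,0,0.03,-1, 0.03,-0.15,0.2,0,0,0.06,-1, 0.06,-0.35,0.24,0,0,0.09,-1, 0.09,-0.55,0.24,0,0,0.126,-1, 0.12,-0.75,0.24,0,0,0.126,-1, 0.15,-0.95,0.24,0,0,0.126,-1, 0.15,-1,0.24,0,0,0.126,-1, 0.15,-1,0.24,0,0,0.126,-1]';python3 -m jog '[0.05,-0.15,0,0,0,0,-1, 0.1,-0.35,0,0,0,0,-1, 0.12,-0.55,0,0,0,0,-1, 0.12,-0.7,0,0,0,0,-1, 0.12,-0.75,0,0,0,0,-1, 0.12,-0.75,0,0,0,0,-1, 0.12,-0.75,0,0,0,0,-1, 0.12,-0.75,0,0,0,0,-1]'
cat > b.py <<'E'
from h import *
import sys
s,rgb,W0=wrist('w7');snap('scene','s7');snap('top','t7');print(s['tcp_pos'],s['orientation'])
for n,f in(('scene','s7'),('top','t7')):
    c=eyes.calibration(n);R=np.array(c['R']);t=np.array(c['t']);d=np.load('pics/%s.npy'%f);h=cv2.cvtColor(cv2.imread('pics/%s.png'%f),cv2.COLOR_BGR2HSV)
    v,u=np.mgrid[0:400,0:640];W=(np.stack([(u-c['cx'])/c['fx']*d,(v-c['cy'])/c['fy']*d,d],-1)-t)@R
    m=(np.linalg.norm(W[...,:2]-[.599,-.199],axis=-1)<.035)&(d>0)
    for lo in np.arange(.09,.25,.012):
        k=m&(W[...,2]>lo)&(W[...,2]<lo+.012)&(h[...,1]<90 if lo<.21 else True)
        if k.sum()>3:print(n,round(lo,3),k.sum(),W[k].mean(0).round(4),np.ptp(W[k],0).round(3))
    # hole: non-top points inside the block-top outline
    m=(np.linalg.norm(W[...,:2]-[.599,-.199],axis=-1)<.03)&(abs(W[...,2]-.075)<.003)
    print(n,'rim pts',m.sum())
    k=(np.linalg.norm(W[...,:2]-[.599,-.199],axis=-1)<.03)&(W[...,2]<.068)&(d>0);print('hole',k.sum(),W[k].mean(0) if k.sum() else '')
E
python3 b.py; python3 t.py w7
```

```text
clock: 11.6
tcp_pos: [0.5755, -0.0519, 0.2598]
orientation: [-0.001, 0.824, 0.567, -0.002]
wrist_force: [-0.5, 0.5, -2.0]
finger_gap: 0.0254
grip_force: 79.2
clock: 12.27
tcp_pos: [0.6, -0.1966, 0.2618]
orientation: [-0.001, 0.822, 0.569, -0.0]
wrist_force: [-0.7, -0.3, -0.5]
finger_gap: 0.0255
grip_force: 79.2
[ 0.59995915 -0.19655639  0.26181372] [-8.81674681e-04  8.22007365e-01  5.69476168e-01 -9.58505625e-05]
scene 0.162 12 [ 0.6023 -0.1951  0.1711] [0.022 0.01  0.006]
scene 0.174 29 [ 0.5996 -0.1935  0.1804] [0.021 0.011 0.011]
scene 0.186 14 [ 0.6013 -0.1934  0.1912] [0.01  0.007 0.009]
scene 0.198 19 [ 0.6012 -0.1926  0.2034] [0.01  0.005 0.011]
scene 0.21 8 [ 0.6001 -0.1922  0.2127] [0.007 0.004 0.005]
scene 0.222 78 [ 0.5952 -0.1802  0.2321] [0.057 0.056 0.006]
scene 0.234 130 [ 0.5961 -0.1883  0.2375] [0.056 0.047 0.012]
scene 0.246 63 [ 0.5985 -0.187   0.252 ] [0.032 0.021 0.011]
scene rim pts 134
hole 62 [ 0.6088756  -0.21527241  0.05974438]
top rim pts 0
hole 0 
dot []
guard 0.2359892227342095 ((0.5989521145820618, -0.1956762969493866), 0.028929175809025764) [-0.00736807 -0.02211564  0.23505335]
```

```bash
python3 -m jog '[-0.005,-0.012,0,0,0,0,-1, -0.005,-0.012,-0.15,0,0,0,-1, -0.005,-0.012,-0.3,0,0,0,-1, -0.005,-0.012,-0.42,0,0,0,-1, -0.005,-0.012,-0.48,0,0,0,-1, -0.005,-0.012,-0.55,0,0,0,-1, -0.005,-0.012,-0.62,0,0,0,-1, -0.005,-0.012,-0.68,0,0,0,-1, -0.005,-0.012,-0.72,0,0,0,-1, -0.005,-0.012,-0.74,0,0,0,-1, -0.005,-0.012,-0.74,0,0,0,-1]'; python3 -m jog '[0,0,-0.01,0,0,0,-1, 0,0,-0.015,0,0,0,-1, 0,0,-0.015,0,0,0,-1]'
```

```text
clock: 13.33
tcp_pos: [0.5988, -0.2006, 0.1136]
orientation: [-0.001, 0.822, 0.569, -0.0]
wrist_force: [-0.5, 0.2, -0.6]
finger_gap: 0.0249
grip_force: 79.3
clock: 13.58
tcp_pos: [0.5996, -0.2013, 0.1119]
orientation: [0.0, 0.823, 0.569, 0.0]
wrist_force: [-0.5, -0.2, -1.0]
finger_gap: 0.0252
grip_force: 79.3
```

```bash
python3 -m jog '[0,0,-0.005,0,0,0,-1, 0,0,-0.01,0,0,0,-1, 0,0,-0.01,0,0,0,-1]'; python3 -m jog '[0,0,0,0,0,0,-0.3, 0,0,0,0,0,0,-0.2, 0,0,0,0,0,0,0, 0,0,0,0,0,0,0.3, 0,0,0,0,0,0,0.6, 0,0,0,0,0,0,0.6, 0,0,0,0,0,0,0.6, 0,0,0,0,0,0,0.6]' 20; python3 -m jog '[0,0,0.1,0,0,0,0.6, 0,0,0.2,0,0,0,0.6, 0,0,0.4,0,0,0,0.6, 0,0,0.6,0,0,0,0.6, 0,0,0.8,0,0,0,0.6, 0,0,0.9,0,0,0,0.6, 0,0,0.9,0,0,0,0.6, 0,0,0.9,0,0,0,0.6, 0,0,0.9,0,0,0,0.6]'
python3 - <<'E'
from h import *
r,d=snap('scene','s8');s,r2,W=wrist('w8');print(s['tcp_pos'])
a=cv2.resize(r[90:290,220:420,::-1],(400,400),interpolation=cv2.INTER_CUBIC);cv2.imwrite('pics/j8.png',np.hstack([a,r2[:,120:520,::-1]]))
E
```

```text
clock: 13.83
tcp_pos: [0.5992, -0.2012, 0.1094]
orientation: [0.0, 0.823, 0.569, 0.0]
wrist_force: [-0.5, 0.1, -0.5]
finger_gap: 0.025
grip_force: 79.3
clock: 14.5
tcp_pos: [0.5992, -0.2011, 0.1093]
orientation: [0.0, 0.823, 0.569, 0.0]
wrist_force: [0.2, 0.6, 0.2]
finger_gap: 0.0681
grip_force: 0.0
clock: 15.25
tcp_pos: [0.5989, -0.201, 0.2882]
orientation: [-0.001, 0.823, 0.569, -0.0]
wrist_force: [-0.3, 0.4, -1.2]
finger_gap: 0.0683
grip_force: 0.0
[ 0.59858047 -0.20082637  0.28747235]
```

View pics/j8.png

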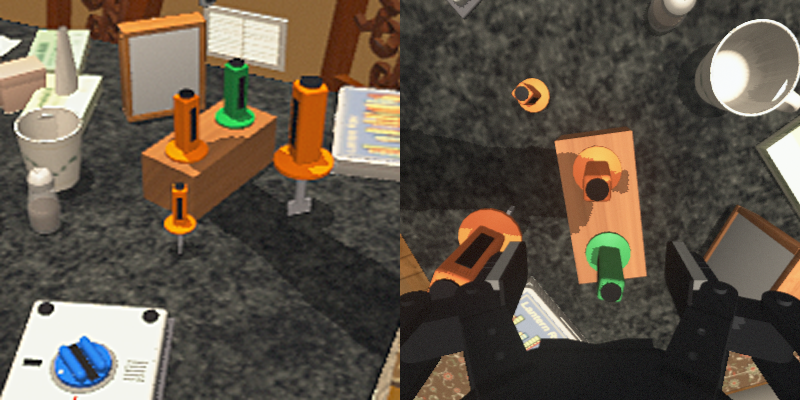

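The orange driver stands upright in its hole at left-half (186,125), green is untouched at (237,90), and the cap is turned. Handing in.

```bash
python3 -c "
from workcell import env
print(env.hand_in())"
```

```text
the job is handed in; nothing more can be done
None
```

The job is handed in at about 15 s: I pushed the cap in about 4.5 mm, turned it about 49° clockwise to its stop, stood the orange driver back upright in its hole, and left the green one alone; the hand-in returned no verdict.

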